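Close the vacuum chamber and hold the hand pump on its nipple

TASK

Set the loose lid on the steel vacuum chamber so that it sits seated and level on the rim. Then press the mouth of the hand pump squarely onto the tilted nipple beside the chamber until it snaps over and is fully home, and finish still holding it pressed home there against the spring: do not let go at the end. The lid must stay seated, and leave the tape roll, the nut box and the pen cup alone.

Things in the scene. Friction and masses are not known exactly. Their poses are not given: they have to be found in the camera images.
- rim (a point): Centre of the mouth of the vacuum chamber at rim height, 88 mm above the bench. The chamber is an upright steel pot, 110 mm outside and 100 mm inside diameter, 80 mm tall, on a grey base plate (140 x 250 x 8 mm) fixed to the bench. Axes are the plate's (z up); the nipple stands on the plate's -y side, 140 mm from the chamber's axis.
- nipple_seat (a point): Centre of the flat fixed steel shoulder (36 mm diameter) at the nipple's foot, where the pump's mouth rests when fully home; about 58 mm above the bench. z points outward along the nipple's axis, which leans 0.49 rad (28 degrees) from vertical towards the plate's -x side (roughly towards the robot). The block below it is 50 x 50 mm, its top 42 mm above the bench.
- pin_tip (a point): End of the nipple's sprung valve pin (8 mm diameter), at rest 33 mm from the shoulder on the nipple's axis; z as for the nipple seat. Below it a fixed brass stem, 14 mm in diameter, rises 20 mm from the shoulder; four sprung detent balls, 13 mm above the shoulder, stick out of the stem to a diameter of 23 mm.
- valve (a joint): How far the valve pin is pressed in, m: 0 at rest, 0.009 with the pump fully home (stop at 0.010). Its spring pushes back with 3.5 N at first, 10 N when home. The balls resist with about 5 to 10 N, the mouth 16 to 11 mm from the shoulder; then the pump snaps over them, meeting the pin 9 mm from the shoulder. If let go, the spring pushes it back 5 to 8 mm to the balls.
- lid_grip (a point): Grasp point on the axis of the lid's round aluminium grip post (24 mm diameter, 40 mm tall, on the middle of the lid): 26 mm above the lid's upper face, 14 mm below the post's top. The lid (0.25 kg or so) is a white disc 120 mm in diameter and 8 mm thick; z is the lid's axis, up. At the start it lies level on the bench on its plug, this point 40 mm above the bench.
- lid_flange (a point): Centre of the underside of the lid's disc, 34 mm below the grasp point on the lid's axis. Below it a black rubber plug, 92 mm in diameter with a chamfered edge, reaches 6 mm further down and drops inside the chamber's mouth. When the lid is seated, this point is at the centre of the rim.
- pump_mid (a point): Grasp point on the axis of the loose hand pump, 60 mm above its mouth, 32 mm below its top. The pump (0.25 kg or so) is a round upright cylinder 92 mm tall: grey plastic body 40 mm in diameter from 30 mm upward, steel nose 34 mm in diameter below. z is its axis, up. It stands on the bench on its open mouth, so this point starts 60 mm above the bench.
- pump_mouth (a point): Centre of the pump's open mouth, on its lower end face. The hole is 19 mm in diameter for the first 4 mm (the lip that snaps over the balls), then 24 mm wide; its ceiling, which presses the valve pin, is 24 mm above the mouth. z is the pump's axis, from the mouth into the pump.
- tape_roll: Bystander: roll of paper tape lying flat, 90 mm outside diameter, 20 mm tall; origin at the centre of its underside.
- nut_box: Bystander: open cardboard box of nuts, 80 x 100 x 35 mm; origin at the centre of its underside.
- pen_cup: Bystander: white pen cup 70 mm in diameter, 90 mm tall, pens to 150 mm; origin at the centre of its underside.
Not all that is in view belongs to the job. There is more than one size of the part that bears pump_mid; the job needs the smallest. Leave any turquoise look-alike of the part that bears lid_grip alone.

How it is judged:
By the outcome, as a careful person would: the job done as asked, in the order asked, and still so for the second after the job is handed in, while the arm keeps its last pose, push and grip.
It also fails if it takes over 64 s, if anything falls off the work surface, if the arm or the gripper's body presses on something with over 40 N, if the wrist force passes 120 N, or if a joint passes its speed limit or range.

ROBOT

A 6-joint arm with a two-finger parallel gripper is mounted at the origin on the work surface. World frame = base frame: x ahead of the robot, y to its left, z up, the work surface at z = 0. Lengths are in m, angles in degrees, forces in N, time in s.
With the tool pointing down it reaches from about 0.3 to 0.75 m from the base axis. Payload 8.5 kg.
Tool frame: the origin (TCP) lies at the very end of the fingers, on their centre line; the grasp point (between the pads) lies 19 mm behind it; z points along the fingers, y is the line along which they close (so a half turn about z gives the same grasp; the last joint's range is limited). The gripper opens to 85 mm and grips with 20 to 120 N. Pads are 22 mm wide; open, the fingers measure 114 mm over their backs; the gripper's body (76 mm by 85 mm) begins 54 mm behind the grasp point. The pads swing forward as they close: fully open they stand 13 mm farther back than shut.
Start: joints at [-79.372, 21.807, 74.336, -0, 83.858, -12.336], TCP at [0.215, -0.506, 0.231] pointing down, gripper open.
Joint ranges: [-178.18, 178.18], [-50.72, 133.34], [12.68, 142.11], [-81.47, 261.47], [9.98, 163.14], [-165.26, 165.26]. Speed limits (degrees/s): [136.94, 136.94, 180, 180, 180, 180].

INTERFACE

Orientations are given as a 3x3 rotation matrix whose columns are the frame's x, y, z axes.
In Python, from rig import env, imaging gives the robot as it stands. The module is installed in compiled form; this text tells all that it offers.
- The arm moves only by the tool arm_command, never from a script. Its arguments are lists of equal length, an entry for each row: "turn": the turn, a rotation vector about the tool's x, y, z in units of 5 degrees (1.0 is 5 degrees), a list of three; "xyz": the shift along the tool's x, y, z in units of 50 mm (1.0 is 50 mm), a list of three; "claw": the finger opening in mm, from 0 to 85.4. A call has 1 to 12 rows; each row shifts and turns the commanded pose from where the row before left it, along the tool's axes as they then stand; what a row does not reach is not made up. A row lasts 1/10 s, in which the tool goes at most 50 mm and 8.59 degrees, less where a joint would pass 70% of its speed; a pose out of reach is approached as far as the arm can. A call is refused whole if a number of a shift passes 1 or a number of a turn 1, either way. A call with a gripper value outside its range is refused whole. The fingers move at their own pace and stop on an object; "squeeze" is the grip in N (left out, the last holds). Time passes only in rows, so rows that do not move let the fingers close. It gives the time, the measured TCP pose, the force, the opening and the grip force at its end, in the units of the state.
- env.observe(): the state, without advancing time (a new reading comes with each control period).
- imaging.get_image(name): name is "side" or "top" or "wrist"; returns (picture, depth): 400x640x3 uint8, blue, green, red; 400x640 float32, m along the optical axis (not along the pixel's ray), 0 where there is no reading.
- imaging.camera_info(name): a dict with "camera_matrix" (3x3 intrinsics, pixels), "k1" (the pictures are not rectified: a ray, as slopes to the right and down, at radius r is drawn at 1 + k1 r^2 times it, then the intrinsics apply), "rvec" (rotation vector, rad) and "tvec" (3), from world to camera coordinates, as OpenCV has them. Camera axes: x right, y down, z forward; pixel columns grow to the right and rows downward; lengths in m; the calibration is good to about 2 mm. A picture is of the moment at which its call begins: read the wrist's pose just before it. camera_info takes no time and is no camera call; for the wrist camera it gives the pose at the moment of the call.
- env.close_job(): hands the job in; it is judged then, once.
The state is a dict: "time_s": time; "q": joint angles; "qvel": joint speeds; "joint_efforts": joint torques, N m; "position": TCP position; "tool_rot": TCP orientation; "ft_force": force on the tool from outside, world axes, zero at the start; "wrist_torque": the same for the moment, N m; "grip_width": finger opening in m; "gripper_force": force on a finger pad.
Only numpy, scipy, OpenCV 4.12 (cv2) and the standard library are available. Lean on these libraries where they do the work, as an engineer would, in place of code of your own. Each camera call takes 0.05 s, during which the arm holds its last target. There are 200 camera calls.

## Working session

There is one attempt and no reset: what is moved stays moved. The work goes in short steps, Python scripts to look and compute and a tool call to move; the robot and the scene stay as the last step left them, time stands still between calls to the robot, and variables do not carry over. Pictures are saved under pics/ and viewed, at most 10 in all, crops included, and the job is handed in when it is done.

Besides the shell and the picture viewer there is one more tool, called by a JSON object that holds its "name" and its "arguments", one argument or row to a line. arm_command: Moves the arm, as the interface text tells. Its arguments: {"type":"object","properties":{"turn":{"type":"array"},"xyz":{"type":"array"},"claw":{"type":"array"},"squeeze":{"type":"number"}},"required":["turn","xyz","claw"]}

```bash
mkdir -p pics; cat > h.py <<'E'
import numpy as np, cv2
from rig import env, imaging
def cam(n):
    i=imaging.camera_info(n); R=cv2.Rodrigues(np.array(i["rvec"],float))[0]; t=np.array(i["tvec"],float).ravel()
    return np.array(i["camera_matrix"],float),float(i["k1"]),R,t
def rays(c,uv):
    K,k1,R,t=c; uv=np.atleast_2d(np.asarray(uv,float))
    s=cv2.undistortPoints(uv[:,None],K,np.array([k1,0,0,0.]))[:,0]
    return -R.T@t,s
def onplane(c,uv,z):
    C,s=rays(c,uv); d=np.c_[s,np.ones(len(s))]@c[2]
    return C+d*((z-C[2])/d[:,2])[:,None]
def cloud(c,dep):
    h,w=dep.shape; u,v=np.meshgrid(np.arange(w),np.arange(h))
    C,s=rays(c,np.c_[u.ravel(),v.ravel()]); d=np.c_[s,np.ones(len(s))]@c[2]
    P=C+d*dep.ravel()[:,None]; P[dep.ravel()<=0]=np.nan
    return P.reshape(h,w,3)
def proj(c,P):
    K,k1,R,t=c
    return cv2.projectPoints(np.atleast_2d(np.asarray(P,float)),cv2.Rodrigues(R)[0],t,K,np.array([k1,0,0,0.]))[0][:,0]
def snap(n,save=None):
    c=cam(n); im,d=imaging.get_image(n)
    if save: cv2.imwrite(f"pics/{save}.png",im); np.savez(f"pics/{save}.npz",im=im,d=d,K=c[0],k1=c[1],R=c[2],t=c[3])
    return c,im,d
def load(s):
    z=np.load(f"pics/{s}.npz"); return (z["K"],float(z["k1"]),z["R"],z["t"]),z["im"],z["d"]
E
python3 - <<'E'
from h import *
for n in("top","side"):
    c,im,d=snap(n,n+"1"); print(n,-c[2].T@c[3],c[2][2],(d>0).mean())
E
```

```text
top [ 0.3658234  -0.03523428  1.20809754] [ 0.16438245 -0.00505425 -0.98638373] 0.99622265625
side [0.22345247 0.96155244 0.99361358] [ 0.25607951 -0.70885577 -0.65722658] 0.9958828125
```

View pics/top1.png

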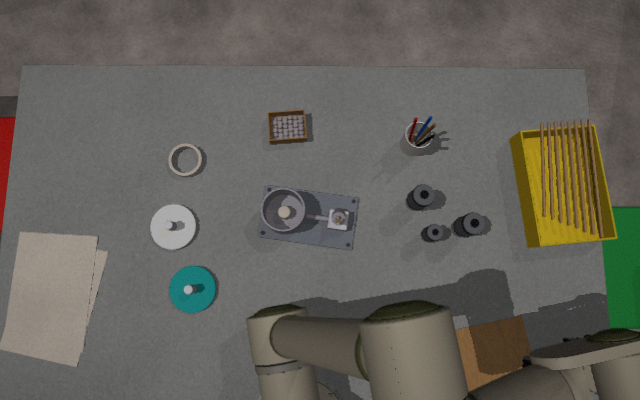

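View pics/side1.png

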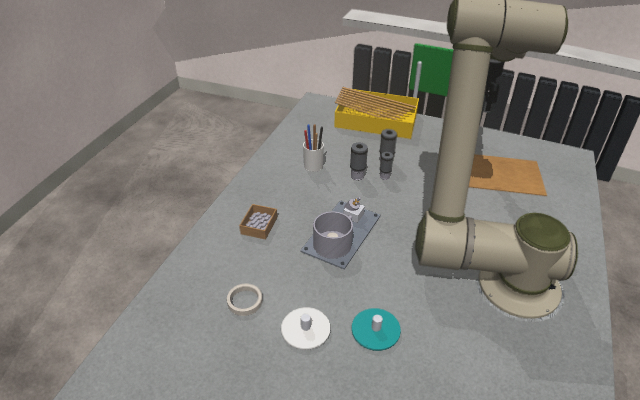

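Top view: white lid at about (173,227), with the turquoise decoy at (192,289). The chamber is at (283,211) and the nipple at (339,218). Three pumps stand at (421,197), (472,224) and (434,233); the last is the smallest. The side view agrees.

```bash
cat > m1.py <<'E'
from h import *
for n in("top1","side1"):
    c,im,d=load(n); P=cloud(c,d); z=P[...,2]
    print(n,"bench z",np.nanmedian(z[(abs(P[...,0]-.45)<.05)&(abs(P[...,1]+.1)<.5)]))
    def circ(m,name,lo=20):
        k,lab,st,ce=cv2.connectedComponentsWithStats(m.astype(np.uint8))
        for i in range(1,k):
            if st[i,4]>=lo:
                Q=P[lab==i]; (e,r)=cv2.minEnclosingCircle(Q[:,:2].astype(np.float32))
                print(name,st[i,4],"px",ce[i].round(1),"mean",Q.mean(0).round(4),"encl",np.round(e,4),"r",round(r,4))
    W=(P[...,0]>.25)&(P[...,0]<.75)&(P[...,1]>-.4)&(P[...,1]<.45)
    hsv=cv2.cvtColor(im,cv2.COLOR_BGR2HSV)
    circ(W&(z>.006)&(z<.022)&(P[...,1]>.2)&(hsv[...,1]<60)&(hsv[...,2]>140),"lid disc",100)
    circ(W&(z>.046)&(z<.062)&(P[...,1]>.15),"posts",8)
    circ(W&(z>.08)&(z<.096)&(P[...,1]>-.05)&(P[...,1]<.15),"rim")
    circ(W&(z>.08)&(z<.2)&(P[...,1]<-.15),"pumps tops")
    circ(W&(z>.004)&(z<.013)&(P[...,1]>-.2)&(P[...,1]<.15)&(hsv[...,2]<140),"plate",300)
E
python3 m1.py
```

```text
top1 bench z 0.0007450128362993524
lid disc 194 px [184.8 159.8] mean [0.6687 0.3115 0.0189] encl [0.6703 0.312 ] r 0.0441
lid disc 1413 px [172.2 226.4] mean [0.4907 0.3364 0.0135] encl [0.4915 0.3364] r 0.0602
posts 70 px [168.2 224.8] mean [0.4907 0.3347 0.0528] encl [0.4909 0.3349] r 0.0119
posts 78 px [188.2 289.4] mean [0.3306 0.2759 0.0527] encl [0.3306 0.2765] r 0.0118
rim 293 px [282.8 209.3] mean [0.5273 0.0431 0.0869] encl [0.5278 0.0429] r 0.0554
pumps tops 303 px [421.5 131.9] mean [ 0.7205 -0.3     0.1101] encl [ 0.7202 -0.2968] r 0.0353
pumps tops 33 px [413.2 137.3] mean [ 0.702  -0.2756  0.1249] encl [ 0.7028 -0.2757] r 0.0057
pumps tops 455 px [421.5 195.7] mean [ 0.558  -0.2931  0.1179] encl [ 0.56   -0.2966] r 0.0275
pumps tops 145 px [463.1 224.2] mean [ 0.4904 -0.3939  0.1087] encl [ 0.4916 -0.3997] r 0.021
pumps tops 225 px [433.8 232.1] mean [ 0.4726 -0.3269  0.091 ] encl [ 0.4731 -0.3285] r 0.0208
plate 2500 px [318.9 221.3] mean [ 0.5075 -0.0468  0.0078] encl [ 0.515  -0.0192] r 0.1396
side1 bench z 0.0014863404215590403
lid disc 264 px [243.5 297.2] mean [0.6722 0.314  0.0188] encl [0.672  0.3126] r 0.0467
lid disc 1500 px [305.1 328.5] mean [0.4919 0.3413 0.0137] encl [0.4933 0.3367] r 0.0609
posts 81 px [305. 318.] mean [0.4924 0.3389 0.0528] encl [0.4938 0.3369] r 0.013
posts 80 px [377.6 319.1] mean [0.331  0.2802 0.0524] encl [0.3311 0.2788] r 0.0121
rim 282 px [332.7 225.4] mean [0.529  0.0472 0.0857] encl [0.5289 0.0452] r 0.0592
pumps tops 311 px [313.1 139.4] mean [ 0.722  -0.2946  0.1113] encl [ 0.7215 -0.2939] r 0.038
pumps tops 133 px [387. 140.] mean [ 0.4935 -0.3937  0.1045] encl [ 0.4937 -0.3979] r 0.0211
pumps tops 290 px [358.7 151.8] mean [ 0.5595 -0.2841  0.1096] encl [ 0.5592 -0.2948] r 0.031
pumps tops 100 px [386.8 156.2] mean [ 0.4737 -0.3218  0.0901] encl [ 0.4738 -0.3259] r 0.022
plate 765 px [351.7 241. ] mean [0.4809 0.009  0.008 ] encl [ 0.504  -0.0113] r 0.135
```

```bash
cat >> h.py <<'E'
from scipy.spatial.transform import Rotation as Ro
def go(p,R=None,show=True):
    """units from the present pose to TCP p, rotation R: shift in the tool's axes now, and turn"""
    s=env.observe(); R0=np.array(s["tool_rot"]); p0=np.array(s["position"])
    sh=R0.T@(np.array(p)-p0)/.05
    tu=np.degrees(Ro.from_matrix(R0.T@(R0 if R is None else R)).as_rotvec())/5
    print("t",s["time_s"],"pos",p0.round(4),"shift total (50mm)",sh.round(3),"turn total (5deg)",tu.round(3),"F",np.round(s["ft_force"],1))
E
python3 - <<'E'
from h import *
s=env.observe(); print(np.array(s["tool_rot"]).round(3),s["grip_width"])
go([.4925,.3357,.12]); go([.4925,.3357,.12],np.diag([1.,-1,-1]));
c=cam("wrist"); print(np.array(s["tool_rot"]).T@(-c[2].T@c[3]-s["position"]), np.array(s["tool_rot"]).T@c[2][2])
E
```

```text
[[ 0.921  0.39  -0.   ]
 [ 0.39  -0.921  0.001]
 [ 0.    -0.001 -1.   ]] 0.0853401353086583
t 0.1 pos [ 0.2145 -0.5061  0.2308] shift total (50mm) [ 11.687 -13.33    2.236] turn total (5deg) [0. 0. 0.] F [ 0.2  0.2 -0.5]
t 0.1 pos [ 0.2145 -0.5061  0.2308] shift total (50mm) [ 11.687 -13.33    2.236] turn total (5deg) [-1.500e-02 -1.000e-03  4.593e+00] F [ 0.2  0.2 -0.5]
[ 0.07612062  0.0014795  -0.14254665] [-2.98801358e-01 -6.06013551e-04  9.54315137e-01]
```

```bash
python3 - <<'E'
from h import *
go([.50,-.08,.25],np.diag([1.,-1,-1]))
E
```

```text
t 0.1 pos [ 0.2145 -0.5061  0.2308] shift total (50mm) [ 8.582 -5.62  -0.375] turn total (5deg) [-1.500e-02 -1.000e-03  4.593e+00] F [ 0.2  0.2 -0.5]
```

{"name": "arm_command", "arguments": {
  "turn": [
    [0, 0, 0],
    [0, 0, 0],
    [0, 0, 0],
    [0, 0, 0],
    [0, 0, 0],
    [0, 0, 0],
    [0, 0, 0],
    [0, 0, 0],
    [0, 0, 0],
    [0, 0, 0],
    [0, 0, 0],
    [0, 0, 0]
  ],
  "xyz": [
    [0.4, -0.25, -0.05],
    [0.75, -0.5, -0.05],
    [0.75, -0.5, -0.05],
    [0.75, -0.5, -0.05],
    [0.75, -0.5, -0.05],
    [0.75, -0.5, -0.05],
    [0.75, -0.5, -0.05],
    [0.75, -0.5, 0],
    [0.75, -0.5, 0],
    [0.75, -0.5, 0],
    [0.75, -0.5, 0],
    [0.65, -0.4, 0]
  ],
  "claw": [85, 85, 85, 85, 85, 85, 85, 85, 85, 85, 85, 85]
}}

```text
time_s: 1.3
position: [0.4986, -0.0773, 0.2487]
tool_rot: [[0.92, 0.391, -0.0], [0.391, -0.92, 0.0], [-0.0, -0.0, -1.0]]
ft_force: [0.2, -0.9, -0.5]
grip_width: 0.0851
gripper_force: 0.0
```

{"name": "arm_command", "arguments": {
  "turn": [
    [0, 0, 1],
    [0, 0, 1],
    [0, 0, 1],
    [0, 0, 1],
    [0, 0, 0.6],
    [0, 0, 0]
  ],
  "xyz": [
    [0, 0, 0],
    [0, 0, 0],
    [0, 0, 0],
    [0, 0, 0],
    [0, 0, 0],
    [0, 0, 0]
  ],
  "claw": [85, 85, 85, 85, 85, 85]
}}

```text
time_s: 1.9
position: [0.4978, -0.0794, 0.2486]
tool_rot: [[1.0, -0.001, -0.001], [-0.001, -1.0, 0.0], [-0.001, -0.0, -1.0]]
ft_force: [1.6, 0.1, -0.1]
grip_width: 0.0853
gripper_force: 0.0
```

```bash
python3 - <<'E'
from h import *
go([.4925,.3357,.12]); snap("wrist","w1")
E
```

```text
t 1.9 pos [ 0.4978 -0.0794  0.2486] shift total (50mm) [-0.114 -8.302  2.573] turn total (5deg) [0. 0. 0.] F [ 1.6  0.1 -0.1]
```

View pics/w1.png

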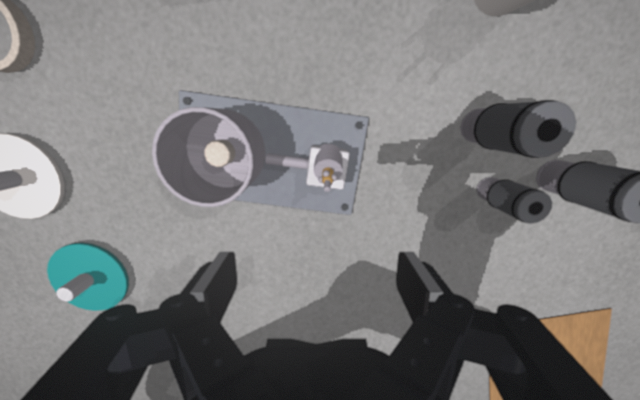

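Wrist view: rim ellipse around (204,157), nipple at about (328,175) with its gold pin leaning down-image towards the robot, plate corners at (180,92), (368,118) and (352,213). Next I'll measure the rim, plate yaw and nipple from this view.

```bash
cat > m2.py <<'E'
from h import *
c,im,d=load("w1"); P=cloud(c,d); X,Y,Z=P[...,0],P[...,1],P[...,2]
bench=(X>.35)&(X<.42)&(abs(Y)<.1); print("bench",np.nanmedian(Z[bench]))
m=(Z>.083)&(Z<.094)&(X>.44)&(X<.61)&(Y>-.04)&(Y<.12)
e,r=cv2.minEnclosingCircle(P[m][:,:2].astype(np.float32)); print("rim",np.round(e,4),r,"z",np.median(Z[m]),m.sum())
# plate
m=(Z>.0045)&(Z<.012)&(X>.38)&(X<.65)&(Y>-.22)&(Y<.16)
k,lab,st,ce=cv2.connectedComponentsWithStats(m.astype(np.uint8)); i=1+np.argmax(st[1:,4])
q=P[lab==i][:,:2].astype(np.float32); rc=cv2.minAreaRect(q); print("plate rect",rc,np.median(P[lab==i][:,2]))
# nipple region
C=np.array(e)
m=(Z>.046)&(X>.42)&(X<.58)&(Y>-.16)&(Y<-.03)
print("nipple pts",m.sum(),P[m].min(0),P[m].max(0))
m2=m&(Z>.046)&(Z<.085); print(np.nanmean(P[m2],0))
np.save("nip.npy",P[m])
m3=(Z>.039)&(Z<.045)&(X>.42)&(X<.58)&(Y>-.16)&(Y<-.03); rc=cv2.minAreaRect(P[m3][:,:2].astype(np.float32)); print("block top",rc)
cv2.imwrite("pics/w1c.png",cv2.resize(im[110:220,270:390],None,fx=5,fy=5,interpolation=cv2.INTER_CUBIC))
E
python3 m2.py
```

```text
bench -0.00033055004831977763
rim [0.5286 0.0438] 0.05541861057281494 z 0.0875170796130314 1627
plate rect ((0.5201898813247681, -0.017807066440582275), (0.24964185059070587, 0.14000295102596283), 82.23556518554688) 0.007806531683895224
nipple pts 34273 [ 0.48478454 -0.15586864  0.04601016] [ 0.53594224 -0.03001596  0.34881914]
[ 0.51646076 -0.09497793  0.06207784]
block top ((0.5126198530197144, -0.09521900117397308), (0.049772877246141434, 0.05504412204027176), 82.46224975585938)
```

View pics/w1c.png

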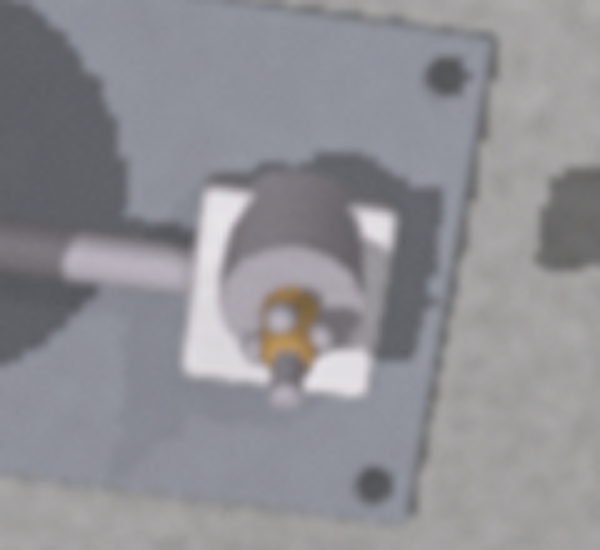

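```bash
cat > m3.py <<'E'
from h import *
import sys
P=np.load("nip.npy"); P=P[(P[:,2]<.1)&(P[:,1]<-.06)&(P[:,1]>-.13)]
yaw=np.radians(82.24-90); xp=np.array([np.cos(yaw),np.sin(yaw),0]); yp=np.array([-xp[1],xp[0],0]); z=np.array([0,0,1.])
n=np.cos(.49)*z-np.sin(.49)*xp; e=np.cross(yp,n); print("n",n)
o=np.array([.5097,-.0949,.058])
A=(P-o)@np.c_[e,yp,n]
h,b=np.histogram(A[:,2],np.arange(-.03,.045,.002)); print([(round(x,3),k) for x,k in zip(b,h)])
for lo,hi in((-.004,.004),(.006,.018),(.018,.03),(.03,.04)):
    q=A[(A[:,2]>lo)&(A[:,2]<hi)]
    if len(q)>2:
        (ce,r)=cv2.minEnclosingCircle(q[:,:2].astype(np.float32)); print(lo,hi,len(q),"med",np.median(q,0).round(4),"circ",np.round(ce,4),round(r,4), "max n",q[:,2].max())
E
python3 m3.py
```

```text
n [-0.46631606  0.06354573  0.88233286]
[(np.float64(-0.03), np.int64(0)), (np.float64(-0.028), np.int64(0)), (np.float64(-0.026), np.int64(0)), (np.float64(-0.024), np.int64(5)), (np.float64(-0.022), np.int64(15)), (np.float64(-0.02), np.int64(23)), (np.float64(-0.018), np.int64(25)), (np.float64(-0.016), np.int64(26)), (np.float64(-0.014), np.int64(29)), (np.float64(-0.012), np.int64(30)), (np.float64(-0.01), np.int64(24)), (np.float64(-0.008), np.int64(30)), (np.float64(-0.006), np.int64(25)), (np.float64(-0.004), np.int64(28)), (np.float64(-0.002), np.int64(248)), (np.float64(0.0), np.int64(112)), (np.float64(0.002), np.int64(12)), (np.float64(0.004), np.int64(11)), (np.float64(0.006), np.int64(9)), (np.float64(0.008), np.int64(4)), (np.float64(0.01), np.int64(3)), (np.float64(0.012), np.int64(26)), (np.float64(0.014), np.int64(50)), (np.float64(0.016), np.int64(37)), (np.float64(0.018), np.int64(28)), (np.float64(0.02), np.int64(11)), (np.float64(0.022), np.int64(7)), (np.float64(0.024), np.int64(9)), (np.float64(0.026), np.int64(8)), (np.float64(0.028), np.int64(9)), (np.float64(0.03), np.int64(11)), (np.float64(0.032), np.int64(24)), (np.float64(0.034), np.int64(0)), (np.float64(0.036), np.int64(0)), (np.float64(0.038), np.int64(0)), (np.float64(0.04), np.int64(0)), (np.float64(0.042), np.int64(0))]
-0.004 0.004 400 med [ 0.0069  0.0016 -0.0003] circ [ 0.0007 -0.0003] 0.018 max n 0.003863889928819843
0.006 0.018 129 med [0.0055 0.0006 0.0151] circ [0.001 0.   ] 0.0117 max n 0.017930689602691206
0.018 0.03 72 med [0.0033 0.0005 0.021 ] circ [0.0022 0.0001] 0.0062 max n 0.029972880027912478
0.03 0.04 35 med [ 0.0014 -0.0001  0.0324] circ [-0.0005 -0.0001] 0.0035 max n 0.033460145030845725
```

{"name": "arm_command", "arguments": {
  "turn": [
    [0, 0, 0],
    [0, 0, 0],
    [0, 0, 0],
    [0, 0, 0],
    [0, 0, 0],
    [0, 0, 0],
    [0, 0, 0],
    [0, 0, 0],
    [0, 0, 0],
    [0, 0, 0],
    [0, 0, 0],
    [0, 0, 0]
  ],
  "xyz": [
    [0, -0.4, 0],
    [0, -0.8, 0],
    [0, -0.8, 0],
    [0, -0.8, 0],
    [0, -0.8, 0],
    [0, -0.8, 0],
    [0, -0.8, 0],
    [0, -0.8, 0.2],
    [0, -0.8, 0.4],
    [0, -0.7, 0.5],
    [0, -0.5, 0.7],
    [-0.1, -0.3, 0.75]
  ],
  "claw": [60, 60, 60, 60, 60, 60, 60, 60, 60, 60, 60, 60]
}}

```text
time_s: 3.15
position: [0.4933, 0.3375, 0.1201]
tool_rot: [[1.0, 0.002, 0.001], [0.002, -1.0, 0.001], [0.001, -0.001, -1.0]]
ft_force: [0.6, -0.9, 1.2]
grip_width: 0.0602
gripper_force: 0.0
```

{"name": "arm_command", "arguments": {
  "turn": [
    [0, 0, 0],
    [0, 0, 0]
  ],
  "xyz": [
    [0, 0, 0],
    [0, 0, 0]
  ],
  "claw": [60, 60]
}}

```text
time_s: 3.35
position: [0.4935, 0.3353, 0.1218]
tool_rot: [[1.0, 0.001, -0.0], [0.001, -1.0, -0.0], [-0.0, 0.0, -1.0]]
ft_force: [0.6, -0.7, -0.2]
grip_width: 0.0602
gripper_force: 0.0
```

```bash
python3 - <<'E'
from h import *
c,im,d=snap("wrist","w2"); P=cloud(c,d); Z=P[...,2]
W=(abs(P[...,0]-.4925)<.08)&(abs(P[...,1]-.3357)<.08)
for lo,hi in((.008,.02),(.047,.06)):
    m=W&(Z>lo)&(Z<hi)
    k,lab,st,ce=cv2.connectedComponentsWithStats(m.astype(np.uint8)); i=1+np.argmax(st[1:,4]); q=P[lab==i]
    e,r=cv2.minEnclosingCircle(q[:,:2].astype(np.float32)); print(np.round(e,4),r,q.mean(0))
go([.4925,.3357,.022])
E
```

```text
[0.4917 0.3358] 0.06001906841993332 [0.49625961 0.33572587 0.01375114]
[0.4919 0.3358] 0.011951605789363384 [0.49319853 0.33572399 0.05313371]
t 3.4 pos [0.4942 0.3352 0.123 ] shift total (50mm) [-0.039 -0.009  2.02 ] turn total (5deg) [0. 0. 0.] F [ 0.4 -1.3  0.7]
```

{"name": "arm_command", "arguments": {
  "turn": [
    [0, 0, 0],
    [0, 0, 0],
    [0, 0, 0],
    [0, 0, 0],
    [0, 0, 0],
    [0, 0, 0],
    [0, 0, 0],
    [0, 0, 0],
    [0, 0, 0],
    [0, 0, 0],
    [0, 0, 0],
    [0, 0, 0]
  ],
  "xyz": [
    [-0.04, 0, 0.4],
    [0, 0, 0.5],
    [0, 0, 0.5],
    [0, 0, 0.4],
    [0, 0, 0.16],
    [0, 0, 0],
    [0, 0, 0],
    [0, 0, 0],
    [0, 0, 0],
    [0, 0, 0],
    [0, 0, 0],
    [0, 0, 0]
  ],
  "claw": [60, 60, 60, 60, 60, 60, 10, 10, 10, 10, 10, 10],
  "squeeze": 60
}}

```text
time_s: 4.6
position: [0.492, 0.3358, 0.0249]
tool_rot: [[1.0, -0.001, 0.003], [-0.001, -1.0, 0.001], [0.003, -0.001, -1.0]]
ft_force: [0.1, -0.9, 5.5]
grip_width: 0.0224
gripper_force: 58.5
```

{"name": "arm_command", "arguments": {
  "turn": [
    [0, 0, 0],
    [0, 0, 0],
    [0, 0, 0],
    [0, 0, 0],
    [0, 0, 0],
    [0, 0, 0],
    [0, 0, 0]
  ],
  "xyz": [
    [0, 0, -0.2],
    [0, 0, -0.4],
    [0, 0, -0.6],
    [0, 0, -0.7],
    [0, 0, -0.7],
    [0, 0, -0.4],
    [0, 0, -0.2]
  ],
  "claw": [10, 10, 10, 10, 10, 10, 10]
}}

```text
time_s: 5.3
position: [0.4915, 0.3357, 0.1861]
tool_rot: [[1.0, -0.0, 0.003], [-0.0, -1.0, 0.001], [0.003, -0.001, -1.0]]
ft_force: [-0.2, -0.8, -2.1]
grip_width: 0.0223
gripper_force: 58.8
```

```bash
python3 - <<'E'
from h import *
go([.5283,.0437,.18])
E
```

```text
t 5.3 pos [0.4915 0.3357 0.1861] shift total (50mm) [0.738 5.84  0.117] turn total (5deg) [0. 0. 0.] F [-0.2 -0.8 -2.1]
```

{"name": "arm_command", "arguments": {
  "turn": [
    [0, 0, 0],
    [0, 0, 0],
    [0, 0, 0],
    [0, 0, 0],
    [0, 0, 0],
    [0, 0, 0],
    [0, 0, 0],
    [0, 0, 0],
    [0, 0, 0],
    [0, 0, 0],
    [0, 0, 0],
    [0, 0, 0]
  ],
  "xyz": [
    [0.02, 0.2, 0],
    [0.08, 0.5, 0],
    [0.08, 0.7, 0],
    [0.08, 0.7, 0],
    [0.08, 0.7, 0],
    [0.08, 0.7, 0],
    [0.08, 0.7, 0],
    [0.08, 0.7, 0],
    [0.08, 0.5, 0],
    [0.06, 0.34, 0],
    [0.02, 0.1, 0],
    [0, 0, 0]
  ],
  "claw": [10, 10, 10, 10, 10, 10, 10, 10, 10, 10, 10, 10]
}}

```text
time_s: 6.5
position: [0.5276, 0.043, 0.1824]
tool_rot: [[1.0, -0.002, -0.002], [-0.002, -1.0, 0.0], [-0.002, -0.0, -1.0]]
ft_force: [0.7, 0.5, -2.5]
grip_width: 0.0221
gripper_force: 59.0
```

```bash
python3 - <<'E'
from h import *
go([.5283,.0437,.107])
c,im,d=snap("side","s2"); P=cloud(c,d); Z=P[...,2]
hsv=cv2.cvtColor(im,cv2.COLOR_BGR2HSV)
m=(Z>.145)&(Z<.19)&(abs(P[...,0]-.528)<.08)&(abs(P[...,1]-.044)<.08)&(hsv[...,2]>130)&(hsv[...,1]<50)
k,lab,st,ce=cv2.connectedComponentsWithStats(m.astype(np.uint8)); i=1+np.argmax(st[1:,4]);q=P[lab==i]
e,r=cv2.minEnclosingCircle(q[:,:2].astype(np.float32)); print(len(q),np.round(e,4),r,q.mean(0))
A=np.c_[q[:,:2]-q[:,:2].mean(0),np.ones(len(q))]; print("plane",np.linalg.lstsq(A,q[:,2],rcond=None)[0])
E
```

```text
t 6.5 pos [0.5276 0.043  0.1824] shift total (50mm) [ 0.018 -0.014  1.508] turn total (5deg) [0. 0. 0.] F [ 0.7  0.5 -2.5]
899 [0.5294 0.0435] 0.062364816665649414 [0.52450965 0.05420062 0.17103342]
plane [-0.00282907 -0.01161665  0.17103342]
```

{"name": "arm_command", "arguments": {
  "turn": [
    [0, 0, 0],
    [0, 0, 0],
    [0, 0, 0],
    [0, 0, 0],
    [0, 0, 0],
    [0, 0, 0],
    [0, 0, 0],
    [0, 0, 0],
    [0, 0, 0]
  ],
  "xyz": [
    [0.01, -0.01, 0.2],
    [0, 0, 0.4],
    [0, 0, 0.4],
    [0, 0, 0.2],
    [0, 0, 0.1],
    [0, 0, 0.1],
    [0, 0, 0.06],
    [0, 0, 0.04],
    [0, 0, 0]
  ],
  "claw": [10, 10, 10, 10, 10, 10, 10, 10, 10]
}}

```text
time_s: 7.45
position: [0.5286, 0.044, 0.1084]
tool_rot: [[1.0, -0.001, 0.0], [-0.001, -1.0, -0.0], [0.0, 0.0, -1.0]]
ft_force: [0.3, 0.1, -1.2]
grip_width: 0.0223
gripper_force: 59.0
```

{"name": "arm_command", "arguments": {
  "turn": [
    [0, 0, 0],
    [0, 0, 0],
    [0, 0, 0]
  ],
  "xyz": [
    [0, 0, 0.03],
    [0, 0, 0.02],
    [0, 0, 0]
  ],
  "claw": [10, 10, 10]
}}

```text
time_s: 7.75
position: [0.5288, 0.0439, 0.1069]
tool_rot: [[1.0, -0.001, 0.001], [-0.001, -1.0, -0.0], [0.001, 0.0, -1.0]]
ft_force: [-3.4, -0.2, 7.2]
grip_width: 0.0218
gripper_force: 60.0
```

{"name": "arm_command", "arguments": {
  "turn": [
    [0, 0, 0],
    [0, 0, 0],
    [0, 0, 0],
    [0, 0, 0],
    [0, 0, 0],
    [0, 0, 0],
    [0, 0, 0],
    [0, 0, 0],
    [0, 0, 0],
    [0, 0, 0],
    [0, 0, 0]
  ],
  "xyz": [
    [0, 0, 0],
    [0, 0, 0],
    [0, 0, 0],
    [0, 0, 0],
    [0, 0, -0.2],
    [0, 0, -0.5],
    [0, 0, -0.7],
    [0, 0, -0.7],
    [0, 0, -0.4],
    [0, 0, -0.2],
    [0, 0, 0]
  ],
  "claw": [50, 60, 60, 60, 60, 60, 60, 60, 60, 60, 60]
}}

```text
time_s: 8.85
position: [0.5288, 0.044, 0.2419]
tool_rot: [[1.0, -0.001, 0.002], [-0.001, -1.0, -0.0], [0.002, 0.0, -1.0]]
ft_force: [0.6, 0.9, 0.3]
grip_width: 0.0603
gripper_force: 0.0
```

```bash
cat > lid.py <<'E'
from h import *
for n in ("side","wrist"):
    c,im,d=snap(n); P=cloud(c,d); Z=P[...,2]
    m=(Z>.085)&(Z<.108)&(abs(P[...,0]-.528)<.08)&(abs(P[...,1]-.044)<.08)
    k,lab,st,ce=cv2.connectedComponentsWithStats(m.astype(np.uint8)); i=1+np.argmax(st[1:,4]);q=P[lab==i]
    q=q[q[:,2]>.0925] if (q[:,2]>.0925).sum()>50 else q
    e,r=cv2.minEnclosingCircle(q[:,:2].astype(np.float32))
    A=np.c_[q[:,:2]-q[:,:2].mean(0),np.ones(len(q))]; print(n,len(q),np.round(e,4),r,"plane",np.linalg.lstsq(A,q[:,2],rcond=None)[0])
E
python3 lid.py; python3 - <<'E'
from h import *
a=np.radians(-27.5); y=np.array([np.cos(a),np.sin(a),0]); z=np.array([0,0,-1.]); 
for s in(1,-1): go([.4733,-.3275,.20],np.c_[np.cross(s*y,z),s*y,z])
a=np.radians(62); y=np.array([np.cos(a),np.sin(a),0])
for s in(1,-1): go([.4733,-.3275,.20],np.c_[np.cross(s*y,z),s*y,z])
print(env.observe()["q"])
E
```

```text
side 893 [0.5288 0.0445] 0.06254731863737106 plane [ 0.00020698 -0.00031073  0.0960948 ]
wrist 8698 [0.5288 0.0424] 0.06002487242221832 plane [0.00038455 0.00115341 0.09576551]
t 8.95 pos [0.5282 0.044  0.2399] shift total (50mm) [-1.091  7.432  0.798] turn total (5deg) [ -0.013   0.016 -12.508] F [ 0.5 -0.4  0.1]
t 8.95 pos [0.5282 0.044  0.2399] shift total (50mm) [-1.091  7.432  0.798] turn total (5deg) [1.8000e-02 1.5000e-02 2.3492e+01] F [ 0.5 -0.4  0.1]
t 8.95 pos [0.5282 0.044  0.2399] shift total (50mm) [-1.091  7.432  0.798] turn total (5deg) [-2.6000e-02  2.0000e-03 -3.0408e+01] F [ 0.5 -0.4  0.1]
t 8.95 pos [0.5282 0.044  0.2399] shift total (50mm) [-1.091  7.432  0.798] turn total (5deg) [2.000e-03 1.900e-02 5.592e+00] F [ 0.5 -0.4  0.1]
[-8.04260474e+00  1.94792470e+01  7.65145915e+01  1.02227682e-03
  8.41028819e+01  8.19955875e+01]
```

{"name": "arm_command", "arguments": {
  "turn": [
    [0, 0, 0],
    [0, 0, 0],
    [0, 0, 0],
    [0, 0, 0],
    [0, 0, 0],
    [0, 0, 0],
    [0, 0, 0],
    [0, 0, 0],
    [0, 0, 0],
    [0, 0, 0],
    [0, 0, 0],
    [0, 0, 0]
  ],
  "xyz": [
    [-0.04, 0.3, 0],
    [-0.1, 0.6, 0],
    [-0.1, 0.75, 0],
    [-0.1, 0.75, 0],
    [-0.1, 0.75, 0],
    [-0.1, 0.75, 0],
    [-0.1, 0.75, 0],
    [-0.1, 0.75, 0],
    [-0.1, 0.75, 0],
    [-0.1, 0.6, 0],
    [-0.1, 0.45, 0],
    [-0.05, 0.22, 0]
  ],
  "claw": [60, 60, 60, 60, 60, 60, 60, 60, 60, 60, 60, 60]
}}

```text
time_s: 10.15
position: [0.4724, -0.3293, 0.2395]
tool_rot: [[1.0, -0.003, -0.002], [-0.003, -1.0, 0.001], [-0.002, -0.001, -1.0]]
ft_force: [0.4, 0.1, 0.5]
grip_width: 0.0601
gripper_force: 0.0
```

{"name": "arm_command", "arguments": {
  "turn": [
    [0, 0, 0.6],
    [0, 0, 1],
    [0, 0, 1],
    [0, 0, 1],
    [0, 0, 1],
    [0, 0, 0.6],
    [0, 0, 0.4],
    [0, 0, 0]
  ],
  "xyz": [
    [0, 0, 0.1],
    [0, 0, 0.2],
    [0, 0, 0.2],
    [0, 0, 0.2],
    [0, 0, 0.1],
    [0, 0, 0],
    [0, 0, 0],
    [0, 0, 0]
  ],
  "claw": [60, 60, 60, 60, 60, 60, 60, 60]
}}

```text
time_s: 10.95
position: [0.4735, -0.3267, 0.2003]
tool_rot: [[0.883, -0.47, -0.001], [-0.47, -0.883, 0.001], [-0.001, -0.0, -1.0]]
ft_force: [0.4, 0.7, -0.6]
grip_width: 0.06
gripper_force: 0.0
```

```bash
python3 - <<'E'
from h import *
c,im,d=snap("wrist","w3"); P=cloud(c,d); Z=P[...,2]
for cx,cy,lo,hi in((.4733,-.3275,.085,.098),(.493,-.40,.1,.2),(.559,-.295,.11,.2)):
    m=(Z>lo)&(Z<hi)&(np.hypot(P[...,0]-cx,P[...,1]-cy)<.035)
    k,lab,st,ce=cv2.connectedComponentsWithStats(m.astype(np.uint8)); i=1+np.argmax(st[1:,4]);q=P[lab==i]
    e,r=cv2.minEnclosingCircle(q[:,:2].astype(np.float32)); print(len(q),ce[i],np.round(e,4),r,np.median(q[:,2]))
    if lo<.09: t=e
go([*t,.041])
E
```

```text
1356 [318.03613569 196.9100295 ] [ 0.4736 -0.3296] 0.020718669518828392 0.09169335883100868
3341 [398.97395989 139.36336426] [ 0.4929 -0.4142] 0.02709369547665119 0.12210546534049263
3855 [232.18754864 131.33463035] [ 0.561  -0.2986] 0.027475085109472275 0.12226921164878143
t 11.0 pos [ 0.4736 -0.3267  0.2004] shift total (50mm) [0.031 0.052 3.188] turn total (5deg) [0. 0. 0.] F [ 0.1 -0.5 -0.2]
```

View pics/w3.png

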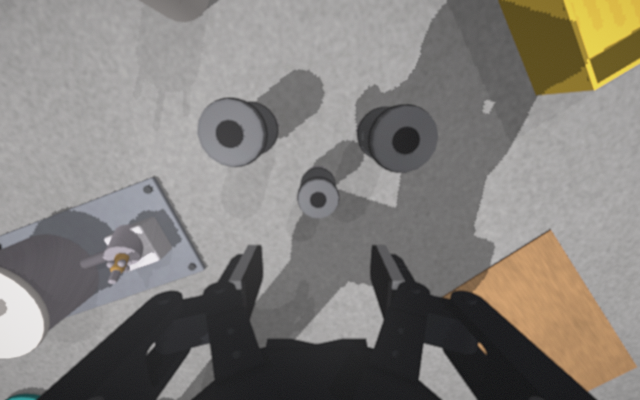

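The small pump's top is at (318,198). The fingers straddle it and both bigger pumps are clear. I'll descend, gripping slightly high so the gripper body clears the neighbours.

{"name": "arm_command", "arguments": {
  "turn": [
    [0, 0, 0],
    [0, 0, 0],
    [0, 0, 0],
    [0, 0, 0],
    [0, 0, 0],
    [0, 0, 0],
    [0, 0, 0],
    [0, 0, 0]
  ],
  "xyz": [
    [0.03, 0.05, 0.3],
    [0, 0, 0.6],
    [0, 0, 0.6],
    [0, 0, 0.6],
    [0, 0, 0.5],
    [0, 0, 0.3],
    [0, 0, 0.12],
    [0, 0, 0]
  ],
  "claw": [60, 60, 60, 60, 60, 60, 60, 60]
}}

```text
time_s: 11.8
position: [0.4738, -0.3297, 0.0494]
tool_rot: [[0.883, -0.469, -0.001], [-0.469, -0.883, 0.001], [-0.001, -0.0, -1.0]]
ft_force: [-0.6, -0.2, 1.6]
grip_width: 0.0604
gripper_force: 0.0
```

{"name": "arm_command", "arguments": {
  "turn": [
    [0, 0, 0],
    [0, 0, 0],
    [0, 0, 0],
    [0, 0, 0],
    [0, 0, 0],
    [0, 0, 0],
    [0, 0, 0]
  ],
  "xyz": [
    [0, 0, 0],
    [0, 0, 0],
    [0, 0, 0],
    [0, 0, 0],
    [0, 0, 0],
    [0, 0, 0],
    [0, 0, 0]
  ],
  "claw": [30, 25, 25, 25, 25, 25, 25],
  "squeeze": 100
}}

```text
time_s: 12.5
position: [0.4744, -0.3302, 0.0511]
tool_rot: [[0.883, -0.47, 0.002], [-0.47, -0.883, -0.002], [0.002, 0.001, -1.0]]
ft_force: [-1.6, 0.9, 6.7]
grip_width: 0.0383
gripper_force: 99.5
```

{"name": "arm_command", "arguments": {
  "turn": [
    [0, 0, 0],
    [0, 0, 0],
    [0, 0, 0],
    [0, 0, 0],
    [0, 0, 0],
    [0, 0, 0],
    [0, 0, 0],
    [0, 0, 0]
  ],
  "xyz": [
    [0, 0, -0.1],
    [0, 0, -0.3],
    [0, 0, -0.6],
    [0, 0, -0.7],
    [0, 0, -0.7],
    [0, 0, -0.6],
    [0, 0, -0.3],
    [0, 0, 0]
  ],
  "claw": [25, 25, 25, 25, 25, 25, 25, 25]
}}

```text
time_s: 13.3
position: [0.4743, -0.3303, 0.217]
tool_rot: [[0.883, -0.47, 0.003], [-0.47, -0.883, -0.003], [0.004, 0.001, -1.0]]
ft_force: [0.6, -0.2, -3.2]
grip_width: 0.0384
gripper_force: 100.5
```

```bash
cat >> h.py <<'E'
yaw=np.radians(82.24-90); xp=np.array([np.cos(yaw),np.sin(yaw),0]); yp=np.array([-xp[1],xp[0],0])
n=np.cos(.49)*np.array([0,0,1.])-np.sin(.49)*xp; en=np.cross(yp,n); seat=np.array([.5097,-.0949,.058])+.0003*en
Rn=np.c_[np.cross(-yp,-n),-yp,-n]
E
python3 - <<'E'
from h import *
print(Rn.round(3))
p=seat+n*(.0505+.09); print(p)
go(p,Rn); s=env.observe(); R0=np.array(s["tool_rot"])
# yaw first then tilt
Rz=np.c_[xp,-yp,[0,0,-1]]
print("yaw",np.degrees(Ro.from_matrix(R0.T@Rz).as_rotvec())/5,"tilt",np.degrees(Ro.from_matrix(Rz.T@Rn).as_rotvec())/5)
print("shift in Rz axes",Rz.T@(p-s["position"])/.05, "q",np.round(s["q"],1))
E
```

```text
[[ 0.874 -0.135  0.466]
 [-0.119 -0.991 -0.064]
 [ 0.471 -0.    -0.882]]
[ 0.44444487 -0.08600757  0.18210895]
t 13.3 pos [ 0.4743 -0.3303  0.217 ] shift total (50mm) [-2.826 -4.033  0.682] turn total (5deg) [ 1.016  5.514 -3.965] F [ 0.6 -0.2 -3.2]
yaw [ 0.02401346 -0.04196655 -4.05371957] tilt [6.31287192e-17 5.61498639e+00 8.53254246e-17]
shift in Rz axes [-1.25207588 -4.76009997  0.69865955] q [-46.6  25.1  71.4  -0.   83.3  71.5]
```

{"name": "arm_command", "arguments": {
  "turn": [
    [0, 0, -0.6],
    [0, 0, -1],
    [0, 0, -1],
    [0, 0, -1],
    [0, 0, -0.45],
    [0, 0, 0],
    [0, 0, 0],
    [0, 0, 0],
    [0, 0, 0],
    [0, 0, 0],
    [0, 0, 0],
    [0, 0, 0]
  ],
  "xyz": [
    [0, 0, 0],
    [0, 0, 0],
    [0, 0, 0],
    [0, 0, 0],
    [0, 0, 0],
    [-0.1, -0.4, 0],
    [-0.2, -0.8, 0],
    [-0.25, -0.9, 0],
    [-0.25, -0.9, 0],
    [-0.25, -0.9, 0],
    [-0.15, -0.6, 0],
    [-0.05, -0.26, 0]
  ],
  "claw": [25, 25, 25, 25, 25, 25, 25, 25, 25, 25, 25, 25]
}}

```text
time_s: 14.5
position: [0.4431, -0.083, 0.2139]
tool_rot: [[0.991, -0.133, -0.002], [-0.133, -0.991, 0.001], [-0.002, -0.001, -1.0]]
ft_force: [0.2, -0.9, -2.4]
grip_width: 0.0381
gripper_force: 100.9
```

{"name": "arm_command", "arguments": {
  "turn": [
    [0, 0.4, 0],
    [0, 0.8, 0],
    [0, 1, 0],
    [0, 1, 0],
    [0, 1, 0],
    [0, 0.9, 0],
    [0, 0.5, 0],
    [0, 0, 0],
    [0, 0, 0]
  ],
  "xyz": [
    [0, 0, 0],
    [0, 0, 0],
    [0, 0, 0],
    [0, 0, 0],
    [0, 0, 0],
    [0, 0, 0],
    [0, 0, 0],
    [0, 0, 0],
    [0, 0, 0]
  ],
  "claw": [25, 25, 25, 25, 25, 25, 25, 25, 25]
}}

```text
time_s: 15.4
position: [0.4442, -0.0861, 0.2145]
tool_rot: [[0.876, -0.136, 0.463], [-0.12, -0.991, -0.064], [0.468, -0.0, -0.884]]
ft_force: [-0.4, -0.3, -3.0]
grip_width: 0.0381
gripper_force: 100.6
```

```bash
cat > m4.py <<'E'
from h import *
import sys
go(seat+n*(.0505+.09),Rn)
s=env.observe(); p=np.array(s["position"]); R=np.array(s["tool_rot"])
print("q",np.round(s["q"],1))
for nm in ("side","top","wrist"):
    c,im,d=snap(nm,nm+sys.argv[1]); P=cloud(c,d)
    A=(P-p)@R   # tool coords
    m=(np.hypot(A[...,0],A[...,1])<.032)&(A[...,2]>.022)&(A[...,2]<.07)
    q=A[m]; print(nm,len(q),"pts below fingers; max z",np.percentile(q[:,2],98) if len(q) else None)
    # circle fit of cylinder walls
    for lo,hi,r in((.0215,.048,.017),(-.04,.018,.02)):
        k=A[(abs(np.hypot(A[...,0],A[...,1])-r)<.006)&(A[...,2]>lo)&(A[...,2]<hi)]
        if len(k)<15: continue
        from scipy.optimize import least_squares
        f=least_squares(lambda v:np.hypot(k[:,0]-v[0]-v[2]*(k[:,2]),k[:,1]-v[1]-v[3]*(k[:,2]))-r,[0,0,0,0],loss="soft_l1",f_scale=.001)
        print("  cyl r",r,len(k),"centre at tcp",f.x[:2].round(4),"slope",f.x[2:].round(3),"rms",np.sqrt(np.mean(f.fun**2)).round(4))
E
python3 m4.py 4; python3 -c "
import cv2;a=cv2.imread('pics/side4.png')[130:290,260:460];cv2.imwrite('pics/s4c.png',cv2.resize(a,None,fx=3.5,fy=3.5,interpolation=2))"
```

```text
t 15.4 pos [ 0.4442 -0.0861  0.2145] shift total (50mm) [-0.3   -0.003  0.574] turn total (5deg) [ 0.006  0.036 -0.012] F [-0.4 -0.3 -3. ]
q [-32.8   2.4 109.2  16.5  44.   55.6]
side 89 pts below fingers; max z 0.05149011453220862
  cyl r 0.017 83 centre at tcp [-0.0005  0.0015] slope [ 0.017 -0.042] rms 0.0016
  cyl r 0.02 143 centre at tcp [ 0.0002 -0.0001] slope [-0.002  0.011] rms 0.002
top 47 pts below fingers; max z 0.05163976729655134
  cyl r 0.017 39 centre at tcp [-0.0008  0.004 ] slope [-0.039 -0.074] rms 0.0006
  cyl r 0.02 230 centre at tcp [-0.0022  0.0006] slope [-0.007  0.005] rms 0.0023
wrist 359 pts below fingers; max z 0.04952072475109403
  cyl r 0.017 314 centre at tcp [-0.0012  0.0011] slope [-0.011 -0.015] rms 0.0002
  cyl r 0.02 5145 centre at tcp [-0.0014  0.0009] slope [-0.004 -0.003] rms 0.0021
```

View pics/s4c.png

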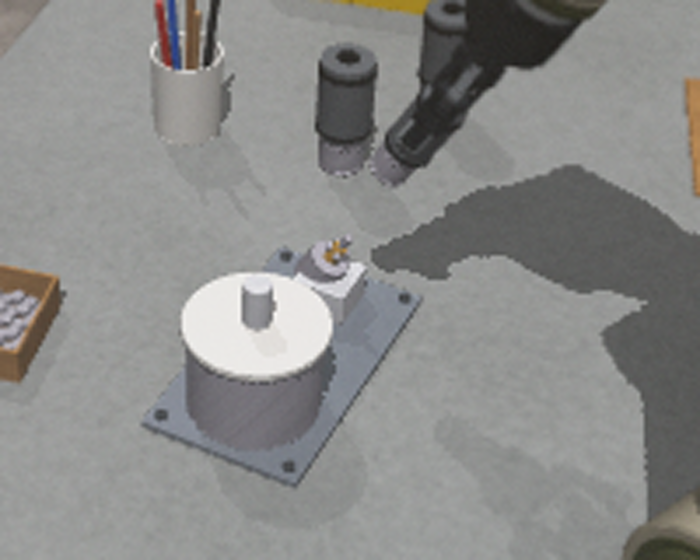

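{"name": "arm_command", "arguments": {
  "turn": [
    [0, 0.03, 0],
    [0, 0, 0],
    [0, 0, 0],
    [0, 0, 0],
    [0, 0, 0],
    [0, 0, 0],
    [0, 0, 0],
    [0, 0, 0]
  ],
  "xyz": [
    [-0.14, 0, 0.2],
    [-0.14, 0, 0.3],
    [0, 0, 0.3],
    [0, 0, 0.3],
    [0, 0, 0.2],
    [0, 0, 0.1],
    [0, 0, 0.1],
    [0, 0, 0]
  ],
  "claw": [25, 25, 25, 25, 25, 25, 25, 25]
}}

```text
time_s: 16.35
position: [0.4672, -0.0887, 0.1419]
tool_rot: [[0.874, -0.135, 0.467], [-0.119, -0.991, -0.064], [0.472, -0.0, -0.882]]
ft_force: [-0.8, -0.2, -2.2]
grip_width: 0.0384
gripper_force: 100.6
```

```bash
cat > m5.py <<'E'
from h import *
import sys
from scipy.optimize import least_squares
s=env.observe(); p=np.array(s["position"]); R=np.array(s["tool_rot"])
go(seat+n*.0505+.0012*R[:,0],Rn)
for nm in ("side","wrist","top"):
    c,im,d=snap(nm,nm+sys.argv[1]); P=cloud(c,d)
    A=(P-seat)@np.c_[Rn[:,:2],n]   # nipple frame: axes tool x,y, height above the seat
    h=(p-seat)@n
    def fit(lo,hi,r,name):
        k=A[(np.hypot(A[...,0],A[...,1])<r+.006)&(A[...,2]>lo)&(A[...,2]<hi)]
        if len(k)<12: print(nm,name,"few",len(k)); return
        f=least_squares(lambda v:np.hypot(k[:,0]-v[0],k[:,1]-v[1])-r,[0,0],loss="soft_l1",f_scale=.0005)
        print(nm,name,len(k),"centre",f.x.round(4),"med res",np.median(abs(f.fun)).round(4))
    fit(h-.046,h-.024,.017,"nose")
    fit(-.013,-.003,.018,"shoulder wall")
    fit(.022,.031,.004,"pin")
E
python3 m5.py 5
```

```text
t 16.35 pos [ 0.4672 -0.0887  0.1419] shift total (50mm) [-0.003  0.007  0.875] turn total (5deg) [ 0.    -0.012 -0.004] F [-0.8 -0.2 -2.2]
side nose 60 centre [ 0.0013 -0.0006] med res 0.0011
side shoulder wall 48 centre [-0.0008 -0.0001] med res 0.0016
side pin few 5
wrist nose 294 centre [-0.0006  0.0003] med res 0.0001
wrist shoulder wall 115 centre [-0.0008  0.    ] med res 0.0002
wrist pin few 0
top nose 32 centre [-0.0006  0.0012] med res 0.0005
top shoulder wall 42 centre [-0.0018  0.0012] med res 0.0016
top pin few 0
```

```bash
python3 -c "
import cv2,numpy as np;a=cv2.imread('pics/wrist5.png');b=cv2.imread('pics/top5.png')[150:270,280:400]
cv2.imwrite('pics/v5.png',np.hstack([a[100:400,170:470],cv2.resize(b,(300,300),interpolation=2)]))"
```

```text
(no output)
```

View pics/v5.png

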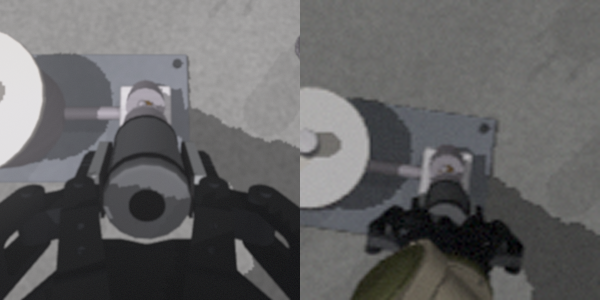

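Wrist view: the nose and the nipple shoulder are coaxial to within 0.5 mm. Now descending onto it.

{"name": "arm_command", "arguments": {
  "turn": [
    [0, 0, 0],
    [0, 0, 0],
    [0, 0, 0],
    [0, 0, 0],
    [0, 0, 0],
    [0, 0, 0]
  ],
  "xyz": [
    [0, 0, 0.1],
    [0, 0, 0.12],
    [0, 0, 0.12],
    [0, 0, 0.1],
    [0, 0, 0.06],
    [0, 0, 0]
  ],
  "claw": [25, 25, 25, 25, 25, 25],
  "squeeze": 120
}}

```text
time_s: 17.1
position: [0.4788, -0.0903, 0.1195]
tool_rot: [[0.874, -0.135, 0.467], [-0.12, -0.991, -0.063], [0.471, -0.0, -0.882]]
ft_force: [-0.6, 0.4, -2.3]
grip_width: 0.038
gripper_force: 120.2
```

```bash
cat > f.py <<'E'
from h import *
s=env.observe(); R=np.array(s["tool_rot"])
go(seat+n*.0505+.0012*R[:,0],Rn); print("force tool axes",(R.T@np.array(s["ft_force"])).round(1),"torque",(R.T@np.array(s["wrist_torque"])).round(2),"mouth above seat mm",1e3*((np.array(s["position"])-seat)@n-.0505))
E
python3 f.py
```

```text
t 17.1 pos [ 0.4788 -0.0903  0.1195] shift total (50mm) [0.001 0.008 0.37 ] turn total (5deg) [-0.002 -0.006 -0.006] F [-0.6  0.4 -2.3]
force tool axes [-1.7 -0.3  1.7] torque [ 0.02 -0.45  0.  ] mouth above seat mm 18.49045375223472
```

{"name": "arm_command", "arguments": {
  "turn": [
    [0, 0, 0],
    [0, 0, 0],
    [0, 0, 0],
    [0, 0, 0],
    [0, 0, 0],
    [0, 0, 0]
  ],
  "xyz": [
    [0, 0, 0.03],
    [0, 0, 0.03],
    [0, 0, 0.03],
    [0, 0, 0.03],
    [0, 0, 0.03],
    [0, 0, 0]
  ],
  "claw": [25, 25, 25, 25, 25, 25]
}}

```text
time_s: 17.7
position: [0.4823, -0.0908, 0.1132]
tool_rot: [[0.874, -0.136, 0.467], [-0.12, -0.991, -0.064], [0.472, -0.0, -0.882]]
ft_force: [1.5, 0.4, -5.6]
grip_width: 0.0378
gripper_force: 120.4
```

```bash
python3 f.py
```

```text
t 17.7 pos [ 0.4823 -0.0908  0.1132] shift total (50mm) [-0.001  0.007  0.224] turn total (5deg) [ 0.001 -0.012 -0.007] F [ 1.5  0.4 -5.6]
force tool axes [-1.4 -0.6  5.6] torque [-0.01 -0.38  0.01] mouth above seat mm 11.213632413074679
```

{"name": "arm_command", "arguments": {
  "turn": [
    [0, 0, 0],
    [0, 0, 0],
    [0, 0, 0],
    [0, 0, 0],
    [0, 0, 0],
    [0, 0, 0]
  ],
  "xyz": [
    [0, 0, 0.04],
    [0, 0, 0.04],
    [0, 0, 0.04],
    [0, 0, 0.04],
    [0, 0, 0.02],
    [0, 0, 0]
  ],
  "claw": [25, 25, 25, 25, 25, 25]
}}

```text
time_s: 18.3
position: [0.4865, -0.0914, 0.1055]
tool_rot: [[0.874, -0.135, 0.468], [-0.119, -0.991, -0.064], [0.472, -0.0, -0.882]]
ft_force: [-5.2, 0.5, 5.0]
grip_width: 0.0379
gripper_force: 120.4
```

```bash
python3 f.py
```

```text
t 18.3 pos [ 0.4865 -0.0914  0.1055] shift total (50mm) [-0.003  0.007  0.05 ] turn total (5deg) [ 0.002 -0.016 -0.005] F [-5.2  0.5  5. ]
force tool axes [-2.2  0.2 -6.8] torque [ 0.1  -0.62  0.03] mouth above seat mm 2.4871645159538214
```

{"name": "arm_command", "arguments": {
  "turn": [
    [0, 0, 0],
    [0, 0, 0],
    [0, 0, 0],
    [0, 0, 0]
  ],
  "xyz": [
    [0, 0, 0.02],
    [0, 0, 0.02],
    [0, 0, 0.01],
    [0, 0, 0]
  ],
  "claw": [25, 25, 25, 25]
}}

```text
time_s: 18.7
position: [0.4873, -0.0914, 0.1043]
tool_rot: [[0.873, -0.135, 0.469], [-0.119, -0.991, -0.064], [0.473, 0.001, -0.881]]
ft_force: [-16.3, 2.5, 21.4]
grip_width: 0.0377
gripper_force: 123.0
```

```bash
python3 f.py
```

```text
t 18.7 pos [ 0.4873 -0.0914  0.1043] shift total (50mm) [-0.005  0.009  0.02 ] turn total (5deg) [ 0.007 -0.03   0.003] F [-16.3   2.5  21.4]
force tool axes [ -4.4  -0.3 -26.6] torque [-0.11 -1.11  0.02] mouth above seat mm 1.0080959649136219
```

```bash
python3 - <<'E'
from h import *
c,im,d=snap("wrist","w6"); P=cloud(c,d)
A=(P-seat)@np.c_[Rn[:,:2],n]
k=A[(np.hypot(A[...,0],A[...,1])<.018)&(np.hypot(A[...,0],A[...,1])>.01)&(A[...,2]>.08)&(A[...,2]<.105)]
print("pump top above seat",np.median(k[:,2]),k[:,:2].mean(0),"n",len(k), "tilt",np.linalg.lstsq(np.c_[k[:,:2],np.ones(len(k))],k[:,2],rcond=None)[0])
E
python3 lid.py; python3 f.py; python3 -c "
import cv2;a=cv2.imread('pics/w6.png');cv2.imwrite('pics/w6c.png',cv2.resize(a[60:360,200:440],None,fx=2,fy=2))"
```

```text
pump top above seat 0.09219056898971856 [1.23152846e-03 1.58772804e-06] n 3157 tilt [-0.01027481 -0.00603569  0.09220653]
side 907 [0.5295 0.045 ] 0.0613495409488678 plane [ 0.00025112 -0.00032625  0.09611982]
wrist 25241 [0.5284 0.0422] 0.06067150831222534 plane [0.00220924 0.00166297 0.09621486]
t 18.85 pos [ 0.4873 -0.0914  0.1043] shift total (50mm) [-0.005  0.009  0.02 ] turn total (5deg) [ 0.007 -0.03   0.002] F [-15.8   1.6  20.7]
force tool axes [ -4.2   0.6 -25.7] torque [-0.16 -1.23  0.03] mouth above seat mm 1.0127926470710202
```

View pics/w6c.png

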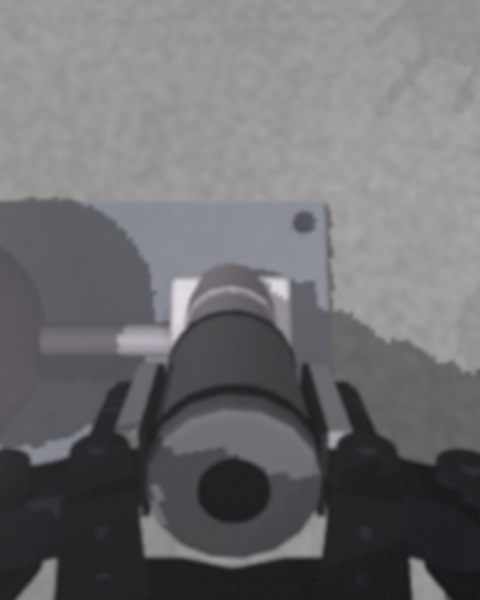

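The nose meets the shoulder near (232,290). The pump's top is 92.2 mm above the seat (92 mm means fully home), the push is steady at about 26 N, and the lid is level at 96 mm. Handing in.

```bash
python3 -c "
from rig import env; print(env.close_job())"
```

```text
the job is handed in; nothing more can be done
None
```

The lid sits level and seated on the chamber rim. The small pump is snapped fully home on the nipple and was still held there with about 26 N when I handed the job in at about 19 s; I never touched the tape roll, nut box or pen cup.

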